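# Centre the tealight cup on its display stand

### The arm

A 6-joint arm with a two-finger parallel gripper is mounted at the origin on a cart in front of the work surface, level with it; the furniture and walls round the work are solid. World frame = base frame: x ahead of the robot, y to its left, z up, the work surface at z = 0. Lengths are in mm, angles in rad, forces in N, time in s.
With the tool pointing down it reaches from about 325 to 875 mm from the base axis. Payload 4.4 kg.
Tool frame: the origin (TCP) lies on the centre line of the jaws, within the pads' length; the fingertips stand ahead of it and the grasp point (between the pads) lies 6 mm ahead of it (ctrl.tcp_to_tips is the z of the fingertips in the tool frame, in mm); z points along the fingers, y is the line along which they close (so a half turn about z gives the same grasp; the last joint's range is limited). The gripper opens to 85 mm and grips with 20 to 120 N. Pads are 22 mm wide; open, the fingers measure 114 mm over their backs; the gripper's body (76 mm by 85 mm) begins 54 mm behind the grasp point. The pads swing forward as they close: fully open they stand 13 mm farther back than shut.
Start: joints at [-1.492, 0.207, 1.542, -0, 1.393, -0.15], TCP at [130.402, -560.02, 256.282] pointing down, gripper open.
Joint ranges: [-2.73, 2.73], [-0.86, 2.22], [0.23, 2.46], [-1.11, 4.25], [0.08, 2.63], [-2.82, 2.82]. Speed limits (rad/s): [2.79, 2.79, 3.14, 3.14, 3.14, 3.14].

### API

Orientations are given as a 3x3 rotation matrix whose columns are the frame's x, y, z axes.
In Python, from plant import ctrl, sensors, optics gives the robot as it stands. Calls block until the motion is done:
- ctrl.move_ptp(position, orientation): joint-space move of the TCP to a pose.
- ctrl.move_l(position, rot=None, vel=150, threshold=None): straight line of the TCP; rot=None keeps the orientation; vel is the mean speed in mm/s. With threshold (N) it stops when the force on the tool has changed by that much, and returns True; else False.
- ctrl.set_joints(angles): joint-space move.
- ctrl.gripper_to(opening, force=None): finger opening in mm; force is the grip in N (None keeps the last); returns when the fingers have stopped.
- ctrl.hold(seconds).
- ctrl.solve_ik(position, orientation): joint angles nearest the present ones, or None.
- sensors.read_state(): the state.
- optics.grab_frame(name): name is "side" or "top"; returns (picture, depth): 384x512x3 uint8, red, green, blue; 384x512 float32, mm along the optical axis (not along the pixel's ray), 0 where there is no reading.
- optics.camera_params(name): a dict with "mtx" (3x3 intrinsics, pixels), "R" (3x3) and "t" (3): a world point X has camera coordinates R X + t. Camera axes: x right, y down, z forward; pixel columns grow to the right and rows downward; lengths in mm; the calibration is good to about 2 mm. A picture is of the moment at which its call begins. camera_params takes no time and is no camera call.
A pose or a line that the arm cannot do raises ctrl.MotionError and nothing moves.
- ctrl.finish_job(): hands the job in; it is judged then, once.
The state is a dict: "t": time; "q": joint angles; "qvel": joint speeds; "tau": joint torques, N m; "eef_pos": TCP position; "eef_rot": TCP orientation; "force": force on the tool from outside, world axes, zero at the start; "wrist_torque": the same for the moment, N m; "grip_width": finger opening in mm; "grasp_force": force on a finger pad.
Only numpy, scipy, OpenCV 4.12 (cv2) and the standard library are available. Lean on these libraries where they do the work, as an engineer would, in place of code of your own. Each camera call takes 0.05 s, during which the arm holds its last target. There are 200 camera calls.

### The job

One of the two small cast tealight cups stands off-centre on its slim white display stand and is close to toppling off; the other is already centred. Nudge the off-centre cup with light taps of the fingertips until it sits centred and upright on its own stand, with the same overhang all round. Do not pinch, lift, tip or knock it off, and leave the other cup and the things around alone.

Things in the scene. Friction and masses are not known exactly. Their poses are not given: they have to be found in the camera images.
- cup_off: the off-centre cup: grey cast mortar, straight round wall of outside diameter 57 mm, 58 mm high, 0.14 to 0.28 kg, open at the top. Origin at the centre of its underside, z up. It rests loose on the top disc of stand_off, 11 to 17 mm off its centre in any direction; it slides when pushed low on its wall and tips when pushed near the rim or when its centre passes the disc's edge.
- stand_off: the white display stand under the off-centre cup, fixed to the bench: round foot of diameter 100 mm and 10 mm thick, slim column, flat round top disc of diameter 44 mm, upper face 80 mm above the bench. Smaller than the cup's underside, so a centred cup overhangs it by 6.5 mm all round. Origin at the centre of its underside (bench level), z up. Which of the two places it stands in varies.
- stand_off_top (a point): centre of the upper face of that stand's top disc, where the centre of the cup's underside belongs
- cup_ok: the other tealight cup, alike (diameter 57 mm, 60 mm high, loose), already centred on its own stand; leave it alone. Origin at the centre of its underside.
- stand_ok: the other white display stand, the same shape and size as stand_off (foot 100 mm, top disc 44 mm, 80 mm high), fixed to the bench. Origin at the centre of its underside.
- reel: loose reel of pink line with black flanges, diameter 55 mm, 54 mm high, standing on the bench. Origin at the centre of its underside; leave alone.
- measure: loose yellow tape measure, 36 x 86 x 64 mm, standing on the bench. Origin at the centre of its underside; leave alone.
- pot_bench_08: loose round grey mortar pot, diameter 95 mm, 97 mm high, on the bench. Origin at the centre of its underside; leave alone.
Mind the look-alikes: they are no part of the job. What is shaped like the cup_off but orange is not meant. Leave any yellow look-alike of the stand_off alone.

How it is judged:
By the outcome, as a careful person would: the job done as asked, in the order asked, and still so for the second after the job is handed in, with the robot touching nothing.
It also fails if it takes over 42 s, if anything falls off the work surface, if the arm or the gripper's body presses on something with over 40 N, if the wrist force passes 120 N, or if a joint passes its speed limit or range.

## Working session

There is one attempt and no reset: what is moved stays moved. The work goes in short steps, each a Python script; the robot and the scene stay as the last script left them, time stands still between calls to the robot, and variables do not carry over. Pictures are saved under pics/ and viewed, at most 10 in all, crops included, and the job is handed in when it is done.

```bash
ls; mkdir -p pics
python3 - <<'E'
from plant import ctrl, sensors, optics
import cv2, numpy as np
for n in ("side","top"):
    p,d=optics.grab_frame(n); cv2.imwrite(f"pics/{n}0.png",p[:,:,::-1]); np.savez(f"{n}0.npz",p=p,d=d)
    c=optics.camera_params(n); print(n,c['mtx'].tolist(),(-c['R'].T@c['t']).round(0), c['R'].round(3).tolist())
s=sensors.read_state(); print(s['t'],s['eef_pos'],s['grip_width'],ctrl.tcp_to_tips)
E
```

```text
pics
side [[457.0366655340428, 0.0, 248.57051063275165], [0.0, 457.0366655340428, 194.2176376713968], [0.0, 0.0, 1.0]] [  349. -1489.   643.] [[0.991, -0.137, 0.004], [-0.052, -0.401, -0.914], [0.127, 0.906, -0.405]]
top [[460.081873407691, 0.0, 256.96107365020634], [0.0, 460.081873407691, 187.86839240913392], [0.0, 0.0, 1.0]] [ 347. -186. 1327.] [[0.025, -1.0, 0.008], [-0.992, -0.026, -0.123], [0.123, -0.005, -0.992]]
0.1 [ 130.35629862 -559.36932958  255.21086174] 85.30863366318341 25.0
```

View pics/side0.png

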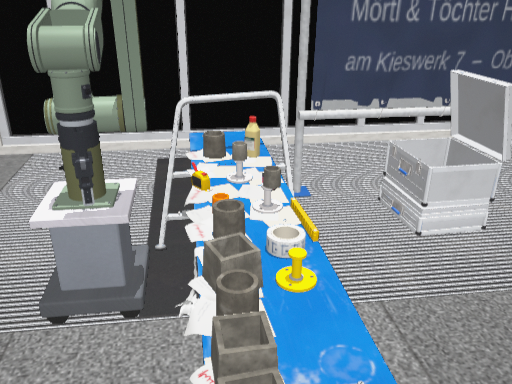

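View pics/top0.png

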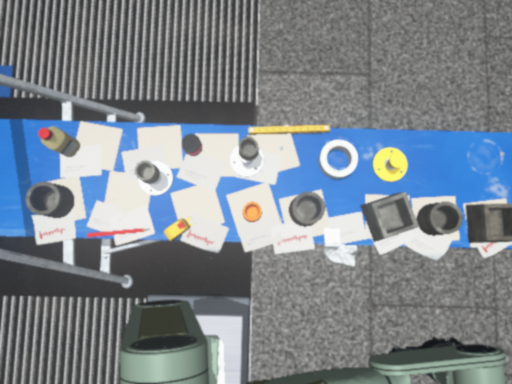

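The side view shows the stands at about (240,165) and (270,190). In the top view they are at about (150,175) and (248,155). The orange and yellow look-alikes are elsewhere. Next I enlarge both stands and use depth.

```bash
cat > h.py <<'E'
import numpy as np, cv2
from plant import ctrl, sensors, optics
def cloud(n,d):
    c=optics.camera_params(n); v,u=np.mgrid[:d.shape[0],:d.shape[1]]
    r=np.stack([u,v,np.ones_like(u)],-1)@np.linalg.inv(c['mtx']).T*d[...,None]
    return (r-c['t'])@c['R']
def proj(n,X):
    c=optics.camera_params(n); p=(np.asarray(X)@c['R'].T+c['t'])@c['mtx'].T
    return p[...,:2]/p[...,2:]
def ray(n,uv,z):
    c=optics.camera_params(n); r=np.linalg.solve(c['mtx'],[*uv,1])@c['R']; o=-c['R'].T@c['t']
    return o+r*(z-o[2])/r[2]
E
python3 - <<'E'
from h import *
im={n:np.load(n+'0.npz') for n in('side','top')}
W=cloud('top',im['top']['d'])
for c in [(150,175),(248,155)]:
    b=np.s_[c[1]-25:c[1]+26,c[0]-25:c[0]+26]; w=W[b].reshape(-1,3)
    for lo,hi in[(-8,6),(6,20),(70,90),(90,132),(132,150)]:
        m=(w[:,2]>lo)&(w[:,2]<hi); q=w[m]
        print(c,lo,hi,m.sum(), q.mean(0).round(1) if len(q) else '', q[:,2].std().round(1) if len(q) else '')
    r=w[w[:,2]>125]; print('rim circle',cv2.minEnclosingCircle(r[:,:2].astype(np.float32)))
t=im['top']['p'][130:205,115:285]; s=im['side']['p'][130:220,220:300]
cv2.imwrite('pics/t1.png',cv2.resize(t[:,:,::-1],(765,338),interpolation=cv2.INTER_CUBIC))
cv2.imwrite('pics/s1.png',cv2.resize(s[:,:,::-1],(533,600),interpolation=cv2.INTER_CUBIC))
E
```

```text
(150, 175) -8 6 1524 [543.4 123.7   0.9] 2.6
(150, 175) 6 20 605 [529.6  99.7  10.2] 2.6
(150, 175) 70 90 73 [535.6 105.3  87. ] 2.6
(150, 175) 90 132 214 [533.6 103.1 107.2] 12.9
(150, 175) 132 150 167 [535.5 105.  139.3] 2.8
rim circle ((449.64202880859375, -29.922454833984375), 186.51425170898438)
(248, 155) -8 6 1473 [ 607.1 -164.3    0.7] 2.7
(248, 155) 6 20 606 [ 589.3 -159.5   10.5] 2.8
(248, 155) 70 90 109 [ 596.9 -160.2   84.7] 4.6
(248, 155) 90 132 178 [ 605.6 -163.9  105.7] 13.3
(248, 155) 132 150 155 [ 605.9 -163.8  138.1] 2.6
rim circle ((490.422119140625, -173.7047882080078), 143.67791748046875)
```

View pics/t1.png

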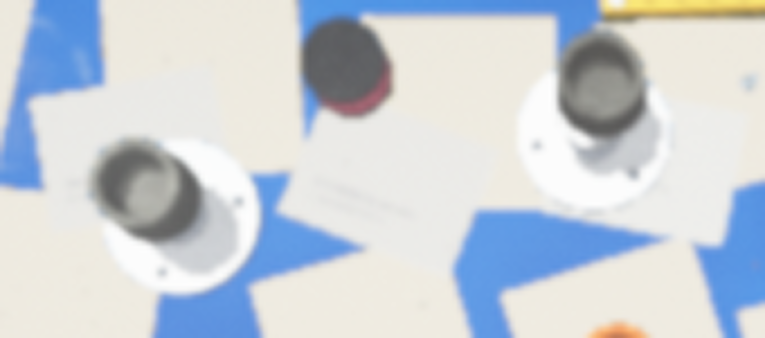

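View pics/s1.png

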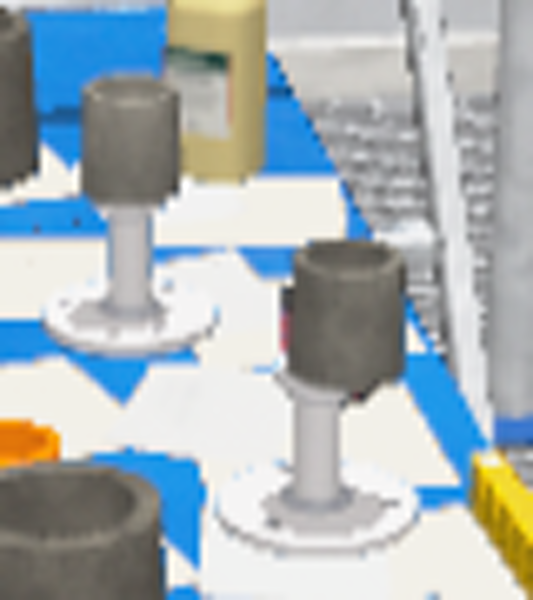

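The off-centre cup is on the stand at about (248,155) in the top view. It is shifted towards +x, and in the side crop the disc shows on its left. The cup at (150,175) is centred. Next I fit circles to both stands, using the centred pair as a bias reference.

```bash
cat >> h.py <<'E'
from scipy.optimize import least_squares
def fit(P,R):
    f=lambda c:np.hypot(P[:,0]-c[0],P[:,1]-c[1])-R
    s=least_squares(f,P[:,:2].mean(0),loss='soft_l1',f_scale=1.0); r=f(s.x)
    return s.x.round(1),len(P),np.median(abs(r)).round(2)
def cont(m,near):
    cs,_=cv2.findContours(m.astype(np.uint8),cv2.RETR_EXTERNAL,cv2.CHAIN_APPROX_NONE)
    cs=[c for c in cs if len(c)>15 and abs(cv2.pointPolygonTest(c,near,True))<25]
    return max(cs,key=cv2.contourArea)[:,0].astype(float)
K=4
def up(p,c,h=30):
    x0,y0=c[0]-h,c[1]-h
    q=cv2.resize(p[y0:y0+2*h,x0:x0+2*h],None,fx=K,fy=K,interpolation=cv2.INTER_CUBIC)
    return q,lambda uv:(np.asarray(uv)+.5)/K-.5+[x0,y0]
def foot(p,n,X,thr=238):   # X approx stand centre
    c=proj(n,[*X,10.]).round().astype(int); q,f=up(p,c)
    m=cv2.morphologyEx((q.min(2)>thr).astype(np.uint8),cv2.MORPH_OPEN,np.ones((5,5)))
    k=cont(m,(4*30.,4*30.)); H=cv2.convexHull(k.astype(np.float32))
    k=np.array([a for a in k if abs(cv2.pointPolygonTest(H,(float(a[0]),float(a[1])),True))<4])
    P=np.array([ray(n,f(a),10.) for a in k]); 
    if n=='side': P=P[P[:,1]>X[1]-10]
    return fit(P,50)
def rim(p,n,X,h,thr=135):
    c=proj(n,[*X,80.+h]).round().astype(int); q,f=up(p,c)
    m=cv2.morphologyEx((q.max(2)<thr).astype(np.uint8),cv2.MORPH_CLOSE,np.ones((9,9)))
    m=cv2.morphologyEx(m,cv2.MORPH_OPEN,np.ones((15,15)))
    k=cont(m,(4*30.,4*30.)); P=np.array([ray(n,f(a),80.+h) for a in k])
    cc=optics.camera_params(n); o=(-cc['R'].T@cc['t'])[:2]; d=np.subtract(X,o); d/=np.linalg.norm(d)
    return fit(P[(P[:,:2]-X)@d>0],28.5)
E
python3 - <<'E'
from h import *
im={n:np.load(n+'0.npz')['p'] for n in('side','top')}
for nm,S,C,h in [('ok',(535,103),(535,105),60),('off',(597,-161),(606,-164),58)]:
    for n in('top','side'):
        print(nm,n,'foot',[foot(im[n],n,S,t) for t in((232,240,246) if n=='top' else(215,228,240))])
        print('   rim',[rim(im[n],n,C,h,t) for t in (120,135,150)])
E
```

```text
Traceback (most recent call last):
  File "h.py", line 30, in foot
    k=cont(m,(4*30.,4*30.)); H=cv2.convexHull(k.astype(np.float32))
  File "h.py", line 21, in cont
    return max(cs,key=cv2.contourArea)[:,0].astype(float)
           ~~~^^^^^^^^^^^^^^^^^^^^^^^^
ValueError: max() iterable argument is empty
```

```bash
sed -i 's/,True))<25\]/,True))<90]/' h.py
python3 - <<'E'
from h import *
im={n:np.load(n+'0.npz')['p'] for n in('side','top')}
print(im['top'][150:176:3,236:262:3].min(2)); print(im['side'][182:212:3,252:286:3].min(2))
for nm,S,C,h in [('ok',(535,103),(535,105),60),('off',(597,-161),(606,-164),58)]:
    for n in('top','side'):
      for t in((232,240,246) if n=='top' else(215,228,240)):
        try: print(nm,n,'foot',t,foot(im[n],n,S,t))
        except Exception as e: print(nm,n,t,e)
      for t in (105,120,135,150):
        try: print(nm,n,'   rim',t,rim(im[n],n,C,h,t))
        except Exception as e: print(nm,n,t,e)
E
```

```text
[[252 152 123 143 142 147 146 134 245]
 [252 154 124 140 146 148 130 108 245]
 [252 237  99  99 117 105  91 164 213]
 [252 251 237 141 101 106 171 201 202]
 [249 252 217 220 166 167 202 204 216]
 [252 252 241 181 180 199 201 202 236]
 [252 252 252 242 219 234 202 234 248]
 [250 252 252 252 252 252 251 249 228]
 [234 237 251 252 252 251 236 235 235]]
[[232 232 232 232  79  91  99 105  93  81 229 190]
 [237 237 164 201  81  87 100 102  92  80  35  31]
 [239 238 238 238 180 163 134  94 147 214  42  31]
 [239 238 239 239 172 195 178 232 233 233 193  33]
 [238 238 238 238 173 196 177 232 233 232 232  60]
 [239 238 238 238 174 196 175 232 232 232 232 232]
 [233 234 243 234 169 196 172 245 238 233 232 233]
 [235 244 244 239 167 197 170 190 241 246 121  33]
 [183 244 244 188 165 168 160 191 191 236 184 162]
 [241 167 241 194 193 192 191 220 243 229 231 232]]
ok top foot 232 (array([535.2, 105.7]), 319, np.float64(0.63))
ok top foot 240 (array([533.5, 106.5]), 162, np.float64(0.4))
ok top foot 246 (array([531.9, 107.2]), 153, np.float64(0.45))
ok top 105 max() iterable argument is empty
ok to
[... 963 characters left out ...]
  rim 135 (array([ 676. , -140.4]), 413, np.float64(14.79))
off top    rim 150 (array([ 675.6, -164.4]), 557, np.float64(19.32))
off side foot 215 (array([589.8,  31.4]), 210, np.float64(47.69))
off side 228 Initial guess is outside of provided bounds
off side 240 Initial guess is outside of provided bounds
off side 105 Initial guess is outside of provided bounds
off side    rim 120 (array([ 606.3, -176.8]), 53, np.float64(0.99))
off side    rim 135 (array([ 606.4, -175.7]), 58, np.float64(0.81))
off side 150 time passes only in moves, steps and waitsh.py:16: RuntimeWarning: Mean of empty slice.
  s=least_squares(f,P[:,:2].mean(0),loss='soft_l1',f_scale=1.0); r=f(s.x)
  ret = um.true_divide(
```

```bash
cat > h2.py <<'E'
from h import *
import functools
optics_cp=functools.lru_cache(None)(optics.camera_params)
def P2(n,X):
    c=optics_cp(n); p=(np.asarray(X)@c['R'].T+c['t'])@c['mtx'].T
    return p[...,:2]/p[...,2:]
def edge(p,n,X,z,R,sign,half=None,w=9,gmin=4):
    """radial edge search on plane z about X; half: unit vector, keep that side only; fit circle R"""
    g=p.min(2).astype(np.float32); X=np.array(X,float)
    for it in range(3):
        a=np.linspace(0,2*np.pi,180,endpoint=False); e=np.stack([np.cos(a),np.sin(a)],1)
        if half is not None: e=e[e@np.asarray(half)>0.1]
        r=np.arange(R-w,R+w,.5)
        Q=X+e[:,None]*r[:,None]; uv=P2(n,np.concatenate([Q,np.full(Q.shape[:2]+(1,),z)],-1)).astype(np.float32)
        v=cv2.remap(g,uv[...,0],uv[...,1],cv2.INTER_LINEAR); v=cv2.GaussianBlur(v,(7,1),0)
        G=sign*np.gradient(v,axis=1); i=G.argmax(1); ok=(G.max(1)>gmin)&(i>1)&(i<len(r)-2)
        i=i[ok];G=G[ok];k=np.arange(len(i)); l,m,q=G[k,i-1],G[k,i],G[k,i+1]
        rr=r[i]+.5*np.clip((l-q)/(2*(l-2*m+q)-1e-9)*1,-1,1)
        E=X+e[ok]*rr[:,None]
        f=lambda c:np.hypot(*(E-c).T)-R
        X=least_squares(f,X,loss='cauchy',f_scale=.7).x
    return X.round(1),len(E),np.median(abs(f(X))).round(2),np.median(f(X)).round(2)
def outward(n,X):
    c=optics_cp(n); d=np.subtract(X,(-c['R'].T@c['t'])[:2]); return d/np.linalg.norm(d)
E
python3 - <<'E'
from h2 import *
im={n:np.load(n+'0.npz')['p'] for n in('side','top')}
for nm,S,C,h in [('ok',(534,106),(535,105),60),('off',(596,-161),(606,-164),58)]:
  for n in('top','side'):
    print(nm,n,'foot',edge(im[n],n,S,10,50,-1,outward(n,S) if n=='side' else None,gmin=1),
      'rim',edge(im[n],n,C,80+h,28.5,1,outward(n,C)))
E
```

```text
ok top foot (array([533.1, 103.2]), 162, np.float64(0.54), np.float64(-0.09)) rim (array([531.1,  97.1]), 84, np.float64(1.09), np.float64(-0.13))
ok side foot (array([533.9,  94.4]), 34, np.float64(2.09), np.float64(-1.3)) rim (array([535., 105.]), 0, np.float64(nan), np.float64(nan))
off top foot (array([ 595. , -159.3]), 158, np.float64(0.75), np.float64(-0.35)) rim (array([ 602.5, -162.6]), 80, np.float64(0.99), np.float64(-0.33))
off side foot (array([ 596.2, -167.8]), 41, np.float64(1.72), np.float64(0.28)) rim (array([ 606.1, -170.3]), 68, np.float64(3.35), np.float64(-0.76))
  return _methods._mean(a, axis=axis, dtype=dtype,
  ret = ret.dtype.type(ret / rcount)
```

```bash
sed -i 's/g=p.min(2).astype/g=(p.min(2) if R>40 else p.max(2)).astype/' h2.py; sed -i 's/,w=9,gmin/,w=7,gmin/' h2.py; python3 - 2>/dev/null <<'E'
from h2 import *
im={n:np.load(n+'0.npz')['p'] for n in('side','top')}
for nm,S,C,h in [('ok',(534,106),(532,103),60),('off',(596,-161),(606,-164),58)]:
  for n in('top','side'):
    if n=='side': C=np.add(C,(0,-2))
    for w in (5,8): print(nm,n,'foot',edge(im[n],n,S,10,50,-1,outward(n,S) if n=='side' else None,gmin=1,w=w),
      'rim',edge(im[n],n,C,80+h,28.5,1,outward(n,C),w=w,gmin=8))
  # depth check: rim-top pixels, height-consistent
# lateral silhouette in side view: cup left/right edges and column left/right edges, per row
g=im['side'].max(2).astype(float); gm=im['side'].min(2).astype(float)
def lr(row,c,img,w):
    x=np.arange(c-w,c+w+.01,.1); v=np.interp(x,np.arange(512),img[row]); G=np.gradient(cv2.GaussianBlur(v[None],(11,1),0)[0]); h=len(x)//2
    return x[G[:h].argmin()],x[h+G[h:].argmax()]
for nm,S,C in [('ok',(534,104),(533,104)),('off',(596,-161),(605,-164))]:
    for z in(95,105,115,125):
        u,v=P2('side',[*C,z]); l,r=lr(int(round(v)),int(round(u)),g,12); print(nm,'cup z',z,(l+r)/2,r-l,'x at y:',ray('side',((l+r)/2,v),z)[:2].round(1) )
    for z in(30,40,50,60):
        u,v=P2('side',[*S,z]); l,r=lr(int(round(v)),int(round(u)),gm,7); print(nm,'col z',z,(l+r)/2,r-l,ray('side',((l+r)/2,v),z)[:2].round(1))
E
```

```text
ok top foot (array([533.1, 103.2]), 152, np.float64(0.5), np.float64(-0.05)) rim (array([532., 103.]), 0, np.float64(nan), np.float64(nan))
ok top foot (array([533.1, 103.2]), 160, np.float64(0.53), np.float64(-0.08)) rim (array([532., 103.]), 0, np.float64(nan), np.float64(nan))
ok side foot (array([538.9, 110.7]), 7, np.float64(0.18), np.float64(-0.02)) rim (array([532., 101.]), 0, np.float64(nan), np.float64(nan))
ok side foot (array([533.9,  94.5]), 32, np.float64(1.53), np.float64(-0.95)) rim (array([532., 101.]), 0, np.float64(nan), np.float64(nan))
off top foot (array([ 595.6, -159.4]), 148, np.float64(0.56), np.float64(-0.33)) rim (array([ 606., -164.]), 0, np.float64(nan), np.float64(nan))
off top foot (array([ 595.4, -159.3]), 155, np.float64(0.66), np.float64(-0.33)) rim (array([ 614.4, -176.8]), 19, np.float64(0.34), np.float64(-0.02))
off side foot (array([ 596.3, -167.8]), 38, np.float64(0.92), np.float64(-0.03)) rim (array([ 608.8, -169.9]), 17, np.float64(0.64), np.float64(0.06))
off side foot (array([ 596.2, -167.6]), 40, np.float64(1.5), np.float64(0.44)) rim (array
[... 459 characters left out ...]
88 [539.4 103.3]
ok col z 50 238.9999999999996 6.999999999999602 [535.7 103.8]
ok col z 60 237.4999999999997 9.999999999999432 [530.2 104.5]
off cup z 95 271.00000000000296 19.00000000000432 x at y: [ 606.6 -164.2]
off cup z 105 271.00000000000273 19.00000000000432 x at y: [ 606.4 -164.2]
off cup z 115 270.5000000000026 18.000000000004093 x at y: [ 604.6 -163.9]
off cup z 125 272.00000000000296 17.000000000003865 x at y: [ 609.1 -164.5]
off col z 30 267.0500000000016 7.100000000001614 [ 595.8 -161. ]
off col z 40 267.0000000000016 7.000000000001592 [ 595.4 -160.9]
off col z 50 267.0000000000016 7.000000000001592 [ 595.2 -160.9]
off col z 60 267.5000000000017 8.000000000001819 [ 596.6 -161.1]
```

```bash
python3 - 2>/dev/null <<'E'
from h2 import *
im={n:np.load(n+'0.npz') for n in('side','top')}
for nm,S,C,h in [('ok',(534,104),(533,104),60),('off',(595.5,-160),(606,-164),58)]:
  for n in('top','side'):
    for w in (4,6,8): print(nm,n,'rim',edge(im[n]['p'],n,C,80+h,28.5,1,outward(n,C),w=w,gmin=3))
  # depth: centroid of wall pixels of the cup from side cloud
  for n in('side','top'):
    W=cloud(n,im[n]['d']); m=(np.hypot(W[...,0]-C[0],W[...,1]-C[1])<45)&(W[...,2]>84)&(W[...,2]<150); P=W[m]
    print(nm,n,'cloud',len(P),P.mean(0).round(1),P.min(0).round(1),P.max(0).round(1))
p=im['top']['p'][130:185,218:278,::-1]; cv2.imwrite('pics/t2.png',cv2.resize(p,None,fx=10,fy=10,interpolation=cv2.INTER_NEAREST))
E
```

```text
ok top rim (array([531.1,  97.2]), 84, np.float64(0.39), np.float64(-0.03))
ok top rim (array([531.2,  96.4]), 84, np.float64(0.73), np.float64(-0.19))
ok top rim (array([531.3,  96.3]), 84, np.float64(0.84), np.float64(-0.17))
ok side rim (array([534.4,  97.6]), 21, np.float64(0.3), np.float64(-0.07))
ok side rim (array([536.9,  96.1]), 33, np.float64(1.19), np.float64(-0.09))
ok side rim (array([535.9,  94.7]), 33, np.float64(1.02), np.float64(0.12))
ok side cloud 269 [534.1  88.  115.8] [508.5  68.3  84. ] [561.3 129.6 139.9]
ok top cloud 446 [535.  104.4 116.4] [507.4  76.8  84.4] [561.  131.4 147.7]
off top rim (array([ 602.4, -165.5]), 84, np.float64(0.55), np.float64(-0.33))
off top rim (array([ 602.2, -163.3]), 84, np.float64(0.87), np.float64(-0.65))
off top rim (array([ 602.3, -163.2]), 84, np.float64(0.74), np.float64(-0.54))
off side rim (array([ 607.2, -171.3]), 74, np.float64(0.84), np.float64(-0.02))
off side rim (array([ 607.2, -171.6]), 82, np.float64(1.51), np.float64(-0.89))
off side rim (array([ 606. , -172.7]), 84, np.float64(1.9), np.float64(-0.63))
off side cloud 359 [ 605.2 -180.2  115.3] [ 578.9 -199.3   84.2] [ 634.4 -138.9  139.5]
off top cloud 402 [ 605.8 -163.7  115.1] [ 578.7 -192.    84.1] [ 633.6 -137.3  145.5]
```

View pics/t2.png

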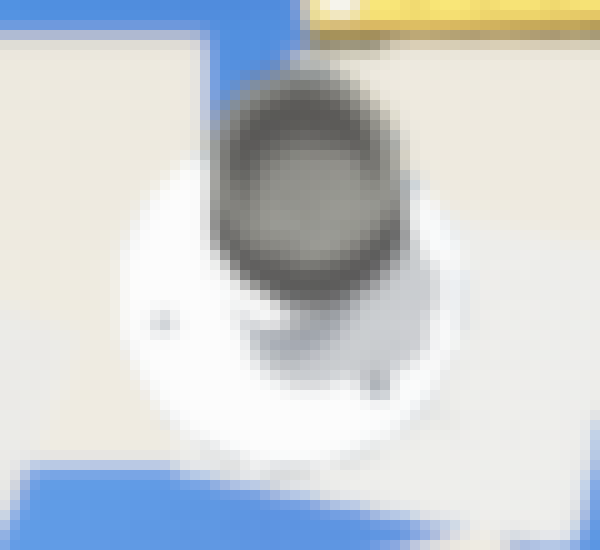

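Both depth clouds agree: the cup is at about (606,−164.5) and its foot at (595.4,−159.3). The centred pair gives a bias of roughly 1 mm, so the offset is about (10,−5.7). That is 11.5 mm, which fits the stated range. I'll push low with two slightly spread fingertips from the far side.

```bash
cat > mv.py <<'E'
from h2 import *
def rot(d): return np.array([[d[0],d[1],0],[d[1],-d[0],0],[0,0,-1.]])   # tool x = d, z down
def clouds(tag):
    out={}
    for n in('top','side'):
        p,d=optics.grab_frame(n); np.savez(f'{n}_{tag}.npz',p=p,d=d); W=cloud(n,d)
        for nm,C in(('ok',(534,104)),('off',(600,-162))):
            m=(np.hypot(W[...,0]-C[0],W[...,1]-C[1])<42)&(W[...,2]>84)&(W[...,2]<150); P=W[m]
            lo,hi=P.min(0),P.max(0); print(n,nm,len(P),((lo+hi)/2).round(1),(hi-lo).round(1),P.mean(0).round(1))
E
python3 - <<'E'
from mv import *
d=np.array([-10,5.6]); d/=np.linalg.norm(d)
R1,R2=rot(d),rot(-d); C=np.array([606,-164.5]); p=[*(C-d*52),230]
for R in(R1,R2): print(ctrl.solve_ik(p,R))
q=[ctrl.solve_ik(p,R) for R in(R1,R2)]
R=R1 if q[1] is None or (q[0] is not None and abs(q[0][5])<abs(q[1][5])) else R2
ctrl.gripper_to(30,20)
ctrl.move_ptp(p,R); print(R[0,0],sensors.read_state()['eef_pos'],sensors.read_state()['t'],sensors.read_state()['grip_width'])
ctrl.move_l([p[0],p[1],112],vel=80); ctrl.hold(.2)
for _ in range(4): s=sensors.read_state(); print(s['force'].round(2),s['eef_pos'].round(2),s['t']); ctrl.hold(.05)
p1,_=optics.grab_frame('side'); p2,_=optics.grab_frame('top')
a=cv2.resize(p1[120:230,210:320],(600,600))[:,:,::-1]; cv2.imwrite('pics/a1.png',a)
E
```

```text
[-4.11078283e-01  4.42649265e-01  1.28888670e+00 -4.44089210e-16
  1.41005669e+00 -1.47138629e+00]
[-4.11078283e-01  4.42649265e-01  1.28888670e+00 -4.44089210e-16
  1.41005669e+00  1.67020637e+00]
-0.8725060159497201 [ 650.9902612  -191.08083183  230.0935041 ] 2.9583 30.025317884890203
[ 0.74 -0.12  0.83] [ 651.62 -190.02  112.5 ] 4.7833
[-0.74 -0.55  0.26] [ 651.53 -189.99  112.35] 4.8333
[ 0.47  0.05 -0.42] [ 651.47 -189.92  112.25] 4.8833
[-0.45 -0.93  0.19] [ 651.41 -189.95  112.15] 4.9333
```

View pics/a1.png

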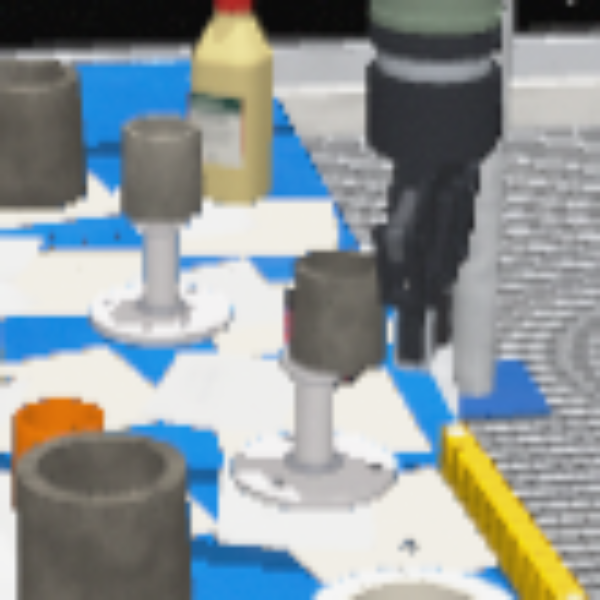

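The side view shows the fingertips low beside the cup on the far (+x) side. The cup still leans off its disc at about (335,370) in the crop. I'll make a first tap that stops 4 mm short, then back off and look.

```bash
cat >> mv.py <<'E'
def tap(T,d,L,back=32,z=112,vel=25):
    """bring fingertips so that the nested cup centre is at T, then back off"""
    d=np.asarray(d,float)/np.linalg.norm(d); e=np.asarray(T)-d*L
    ctrl.move_l([*e,z],vel=vel); ctrl.hold(.1); s=sensors.read_state(); print('end',s['eef_pos'].round(2),s['force'].round(1))
    ctrl.move_l([*(e-d*back),z],vel=90); ctrl.hold(.1); print('t',sensors.read_state()['t'])
E
python3 - <<'E'
from mv import *
d=np.array([-10,5.6]); d/=np.linalg.norm(d)
tap(np.array([596,-158.9])-d*4,d,35.2)
clouds('1')
E
```

```text
end [ 630.24 -178.06  112.01] [-0.5  0.1 -0.1]
t 6.9083
top ok 439 [534.1 104.2 114.7] [53.8 54.1 61.3] [535.  104.5 116.6]
top off 36 [ 619.1 -166.   135.6] [17.  29.5 12.5] [ 621.  -168.   137.5]
side ok 270 [534.9  99.8 112.5] [53.2 62.6 56.7] [534.1  88.1 115.5]
side off 353 [ 601.3 -165.5  112.2] [54.9 58.1 55.1] [ 600.  -176.1  115.7]
```

The side view shows about 6.6 mm of travel, but the arm hides the cup from the top camera. I'll swing clear and measure there.

```bash
cat >> mv.py <<'E'
def clear(dq=-0.45):
    p=sensors.read_state()['eef_pos']; ctrl.move_l([p[0],p[1],190],vel=150)
    q=np.array(sensors.read_state()['q']); q[0]+=dq; ctrl.set_joints(q); ctrl.hold(.1)
E
python3 - <<'E'
from mv import *
clear(); clouds('2'); print(sensors.read_state()['t'],sensors.read_state()['eef_pos'])
p=np.load('top_2.npz')['p']
print('foot off',edge(p,'top',(595.4,-159.3),10,50,-1,gmin=1),'ok',edge(p,'top',(533,103),10,50,-1,gmin=1))
p=p[135:180,218:278,::-1]; cv2.imwrite('pics/t3.png',cv2.resize(p,None,fx=10,fy=10,interpolation=cv2.INTER_CUBIC))
E
```

```text
top ok 445 [534.3 104.2 114.4] [53.9 53.6 60.7] [534.9 104.4 116.7]
top off 402 [ 600.5 -159.5  114.5] [53.6 54.4 60.3] [ 600.5 -159.3  115.1]
side ok 167 [526.6  98.6 113.1] [35.  60.  57.8] [524.7  88.7 115.4]
side off 136 [ 607.5 -174.9  112.2] [40.9 42.  56.1] [ 612.  -183.4  107.6]
9.0417 [ 508.81280765 -458.25849103  189.38588816]
foot off (array([ 595.6, -159.3]), 137, np.float64(0.5), np.float64(-0.12)) ok (array([533.1, 103.1]), 159, np.float64(0.53), np.float64(0.03))
```

View pics/t3.png

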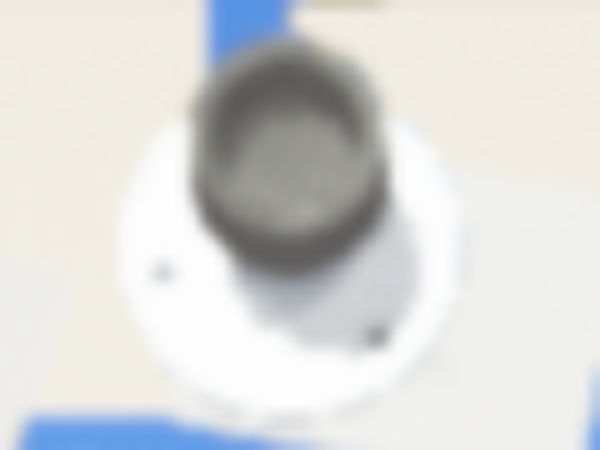

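The cup is now at (600.5,−159.5). Relative to its stand, using the centred pair as reference, the remaining offset is about (3.9,−1.1), and top and side views agree. Second tap follows, with the offset between fingers and camera taken from the first.

Run:
```python
from mv import *
d=np.array([-3.9,1.1]); d/=np.linalg.norm(d); b=1.66*np.array([.4886,.8725]); b=np.array([b[0],b[1]])
T=np.array([596.6,-158.3])-b-d*0.4; L=35.0
a=T-d*(L+22)
ctrl.move_ptp([*a,190],rot(d)); ctrl.move_l([*a,112],vel=90); ctrl.hold(.1); print(sensors.read_state()['eef_pos'],a)
tap(T,d,L,back=32,vel=22); clouds('3'); clear(); clouds('4'); print(sensors.read_state()['t'])
p=np.load('top_4.npz')['p']
print('foot off',edge(p,'top',(595.4,-159.3),10,50,-1,gmin=1),'ok',edge(p,'top',(533,103),10,50,-1,gmin=1))
```

```text
[ 651.82095033 -175.60970455  113.20180856] [ 651.0335354  -175.33016347]
end [ 629.88 -169.38  112.  ] [ 1.   0.3 -0.4]
t 13.225
top ok 443 [534.1 103.7 115.4] [53.9 54.3 61.1] [534.9 104.3 116.7]
top off 27 [ 598.7 -167.7  112.9] [46.6 38.  55.1] [ 604.6 -169.2  118.3]
side ok 268 [535.   99.1 112.6] [52.2 71.  57.1] [534.3  87.5 116.1]
side off 356 [ 598.1 -163.4  111.7] [56.  62.8 55. ] [ 595.8 -175.6  115.3]
top ok 446 [534.3 104.1 115. ] [53.8 54.2 61.1] [534.9 104.3 116.4]
top off 403 [ 595.9 -159.6  114.2] [53.4 54.3 60. ] [ 596.3 -158.9  114.4]
side ok 238 [534.7  99.7 112.1] [52.  68.1 55.9] [531.6  88.  114.3]
side off 133 [ 608.1 -170.2  111.4] [37.7 47.9 54.6] [ 609.2 -182.4  107.7]
15.3583
foot off (array([ 595.5, -159.3]), 149, np.float64(0.57), np.float64(-0.06)) ok (array([533.1, 103.1]), 158, np.float64(0.53), np.float64(0.05))
```

By both views the residual offset is now about (−0.8,−0.9), around 1 mm and near the measurement limit. I'll check one side crop before handing in.

Run:
```python
import numpy as np,cv2
p=np.load('side_3.npz')['p'][135:215,225:305,::-1]; cv2.imwrite('pics/s3.png',cv2.resize(p,(600,600),interpolation=cv2.INTER_CUBIC))
```

```text
(no output)
```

View pics/s3.png

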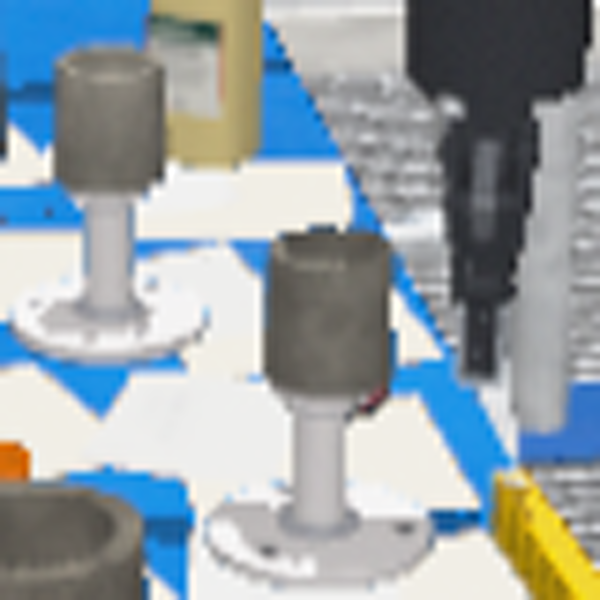

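The crop shows the cup upright at about (328,315) over its column at about (321,450). That 7 px shift is mostly perspective, since the cup stands higher than the foot. The centred cup over (110,250) shows about the same residual, so the cup is centred to about 1 mm, and the arm is clear.

```bash
python3 -c "
from plant import ctrl
print(ctrl.finish_job())"
```

```text
the job is handed in; nothing more can be done
None
```

The off-centre cup now sits upright on its own stand, centred to about 1 mm by both cameras after two light fingertip pushes; the arm is clear, nothing else was touched, and the job was handed in at about 15 s.

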